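# Pull a stuck shielding can off its coil unit

### The arm

A 6-joint arm with a two-finger parallel gripper is mounted at the origin on a cart in front of the work surface, level with it; the furniture and walls round the work are solid. World frame = base frame: x ahead of the robot, y to its left, z up, the work surface at z = 0. Lengths are in m, angles in degrees, forces in N, time in s.
With the tool pointing down it reaches from about 0.35 to 0.875 m from the base axis. Payload 4.2 kg.
Tool frame: the origin (TCP) lies on the centre line of the jaws, within the pads' length; the fingertips stand 11 mm ahead of it and the grasp point (between the pads) lies 8 mm behind it; z points along the fingers, y is the line along which they close (so a half turn about z gives the same grasp; the last joint's range is limited). The gripper opens to 87 mm and grips with 3 to 60 N. Pads are 19 mm wide; open, the fingers measure 117 mm over their backs; the gripper's body (75 mm by 190 mm) begins 51 mm behind the grasp point.
Start: joints at [87.812, 22.042, 0.453, 0, -68.411, -14.817], TCP at [0.183, 0.598, 0.234] pointing down, gripper open.
Joint ranges: [-179.83, 179.83], [-69.29, 118.12], [-61.27, 80.66], [-181.25, 117.63], [-171.15, -9.14], [-177.46, 177.46]. Speed limits (degrees/s): [159.86, 159.86, 180, 180, 180, 180].

### API

Orientations are given as a 3x3 rotation matrix whose columns are the frame's x, y, z axes.
In Python, from station import r gives the robot as it stands.
- The arm moves only by the tool servo_tool, never from a script. Its argument "commands" is a list that holds one entry, the list of rows, each a list of 7 numbers: the closure, from 0 (fully open) to 1 (shut), then the shift along the tool's x, y, z in mm, then the turn, a rotation vector about the tool's x, y, z in rad. In form: [[[claw, x, y, z, ax, ay, az], ...]]. A call has exactly 5 rows; each row is the pose to reach, as a shift and turn from the pose commanded when the call began, along the tool's axes at that moment; what a row does not reach only later rows make up. A row lasts 1/10 s, in which the tool goes at most 50 mm and 8.59 degrees, less where a joint would pass 70% of its speed; a pose out of reach is approached as far as the arm can. A call with a gripper value outside its range is refused whole. The fingers move at their own pace and stop on an object; the grip force is fixed at half the most. Time passes only in rows, so rows that repeat a pose let the fingers close, or fill a call up. It gives the time, the measured TCP pose, the force, the opening and the grip force at its end, in the units of the state.
- r.sense(): the state, without advancing time (a new reading comes with each control period).
- r.capture(name): name is "side" or "top"; returns a dict with "pixels" (420x560x3 uint8, red, green, blue), "camera_matrix" (3x3 intrinsics, pixels), "R" (3x3) and "t" (3): a world point X has camera coordinates R X + t. Camera axes: x right, y down, z forward; pixel columns grow to the right and rows downward; lengths in m; the calibration is good to about 2 mm. A picture is of the moment at which its call begins. There is no depth.
- r.finish_job(): hands the job in; it is judged then, once.
The state is a dict: "time_s": time; "joints": joint angles; "joint_velocities": joint speeds; "effort": joint torques, N m; "tcp_pos": TCP position; "ee_rot": TCP orientation; "wrist_force": force on the tool from outside, world axes, zero at the start; "moment": the same for the moment, N m; "gripper_width": opening from 0.0 (shut) to 1.0 (fully open); "gripper_force": force on a finger pad.
Only numpy, scipy, OpenCV 4.12 (cv2) and the standard library are available. Lean on these libraries where they do the work, as an engineer would, in place of code of your own. Each camera call takes 0.05 s, during which the arm holds its last target. There are 200 camera calls.

### The job

The square shielding can is stuck over the coil unit inside it. Slide the unit's base plate under the two lips of the pull-off jig and gently on until it touches the pad of the stop screw, then pull the can straight up off the unit, which stays in the jig. Gently stand the can upright, open end down, inside the parts tray, and do not disturb the heatsink, solder spool or adapter.

Things in the scene. Friction and masses are not known exactly. Their poses are not given: they have to be found in the camera images.
- can_centre (a point): Centre of the shielding can: plain aluminium square box, 46 x 46 mm, 62 mm high, wall 2.5 mm, closed top, open below, 0.10 to 0.16 kg. Its rim stands on the base plate, so this point starts 37 mm and the top 68 mm above the bench. z points out of the closed top; x, y square to the side faces and, while nested, parallel to the coil unit's x, y. Grip two opposite faces in the upper half.
- coil_unit: Inner part, 0.20 to 0.31 kg: flat steel base plate, 60 mm along x, 80 mm along y, 6 mm thick, with a black square former (38 x 38 mm, top 50 mm above the plate's underside) hidden in the can. Origin: centre of the plate's underside. The plate stands out beyond the can 17 mm at +y and -y, 7 mm at +x and -x. A half turn about z makes no difference.
- plate_centre (a point): Middle of the base plate, 3 mm above its underside; axes as coil_unit. Sprung fingers on the former press on the can's walls from inside and hold the can with about 6 to 10 N of friction over the first 28 mm of upward travel, more than the unit's weight: lifting the can anywhere but in the jig brings the unit up too, so the pair can be carried or slid by the can.
- pull_jig: Jig fixed to the bench: two aluminium rails along its x (x -45 to +45 mm), 88 mm apart inside, with lips that overhang the base plate: free height under the lips 9 mm, top of lips 15 mm (screw heads 18 mm), inner edges at y -29.5 and +29.5 mm. Origin: on the bench, middle of the rails. The plate slides in flat on the bench along +x, with the unit's x axis along the jig's x, either way round.
- jig_mouth (a point): On the bench at the front of the jig's open mouth, at x = -74 mm of the jig, same axes as the jig. Flared side guides, 14 mm high, lead from here to the rails; they are about 113 mm apart here and narrow to 87 mm. Up-turned tongues at the front of the lips (x -64 to -45 mm, up to 21 mm high) lead the plate down from a height of 16 mm to 9 mm.
- end_stop: Dark steel cross bar closing the jig's far end, fixed; origin and axes as the jig's. Inner face at x = +45 mm, top 18 mm high (screw heads 21 mm). Through its middle passes a stop screw with a rigid rubber-faced pad 24 mm wide, 1.5 to 11.5 mm above the bench, that stands out from the inner face towards the mouth by 3 to 28 mm: differently set each time, not measured, to be found by feel.
- parts_tray: Empty open grey plastic tray, fixed, 130 mm along its x, 110 mm along its y, 24 mm high, wall and floor 3 mm thick. Origin: centre of its underside.
- heatsink: Bystander: finned aluminium heatsink, 36 x 50 x 23 mm, at the back of the work. Origin: centre of its underside.
- spool: Bystander: blue-flanged spool of solder wire, 54 mm diameter, 46 mm high, at the back of the work. Origin: centre of its underside.
- adapter: Bystander: small metal coaxial adapter, 34 x 14 x 14 mm, near the front edge. Origin: centre of its underside.
Things that resemble listed ones, but are neither listed nor needed, are in the scene too. What is shaped like the part that bears can_centre but turquoise is not meant.

How it is judged:
By the outcome, as a careful person would: the job done as asked, in the order asked, and still so for the second after the job is handed in, with the robot touching nothing.
It also fails if it takes over 61 s, if anything falls off the work surface, if the arm or the gripper's body presses on something with over 40 N, if the wrist force passes 120 N, or if a joint passes its speed limit or range.

## Working session

There is one attempt and no reset: what is moved stays moved. The work goes in short steps, Python scripts to look and compute and a tool call to move; the robot and the scene stay as the last step left them, time stands still between calls to the robot, and variables do not carry over. Pictures are saved under pics/ and viewed, at most 12 in all, crops included, and the job is handed in when it is done.

Besides the shell and the picture viewer there is one more tool, called after "Request:" by a JSON object that holds its "method" and its "body", one argument or row to a line. servo_tool: Moves the arm, as the interface text tells. Its arguments: {"type":"object","properties":{"commands":{"type":"array","items":{"type":"array","items":{"type":"array","items":{"type":"number"}}}}},"required":["commands"]}

```bash
mkdir -p pics
cat > h.py <<'E'
import numpy as np, cv2
from station import r
def cap(n,f=None):
    c=r.capture(n); 
    if f: cv2.imwrite(f,c["pixels"][:,:,::-1])
    np.savez(f"/tmp/{n}.npz",**c); return c
def load(n): return dict(np.load(f"/tmp/{n}.npz"))
def ray(c,uv,z):
    K,R,t=c["camera_matrix"],c["R"],c["t"]
    uv=np.atleast_2d(uv).astype(float); o=-R.T@t
    d=np.c_[uv,np.ones(len(uv))]@np.linalg.inv(K).T@R
    return o+d*((z-o[2])/d[:,2])[:,None]
def proj(c,X):
    X=np.atleast_2d(X); p=(X@c["R"].T+c["t"])@c["camera_matrix"].T
    return p[:,:2]/p[:,2:]
E
python3 - <<'E'
from h import *
for n in("top","side"):
    c=cap(n,f"pics/{n}0.png"); print(n,-c["R"].T@c["t"],c["R"][2],c["camera_matrix"][0])
s=r.sense(); print(s)
E
```

```text
top [0.33185981 0.00342933 1.0400334 ] [ 0.1519685  -0.01111726 -0.98832281] [412.7434579    0.         277.39175783]
side [0.47614624 1.05667363 0.81759414] [ 0.01292818 -0.80650118 -0.59109111] [499.14065358   0.         278.57882248]
{'time_s': 0.1, 'joints': array([ 8.78120621e+01,  2.20879898e+01,  3.87292075e-01, -2.54761152e-02,
       -6.84124332e+01, -1.48169281e+01]), 'joint_velocities': array([ 0.09878309, -0.09438295,  0.11820627,  0.02251389, -0.01409237,
        0.01937275]), 'effort': array([-3.54602744e-04, -3.91690671e+01,  1.87933874e+01,  4.23182353e+00,
        1.34506871e-02, -7.46480578e-05]), 'tcp_pos': array([0.18260974, 0.59717972, 0.23254919]), 'ee_rot': array([[ 9.56231972e-01, -2.92609256e-01, -4.88532083e-04],
       [-2.92609645e-01, -9.56229975e-01, -1.95724685e-03],
       [ 1.05559524e-04,  2.01453122e-03, -9.99997965e-01]]), 'wrist_force': array([-0.44525534, -0.23120169, -0.84668371]), 'moment': array([-0.03896102,  0.02433268,  0.01359553]), 'gripper_force': 0.0, 'gripper_width': 1.0008140530701846}
```

View pics/top0.png

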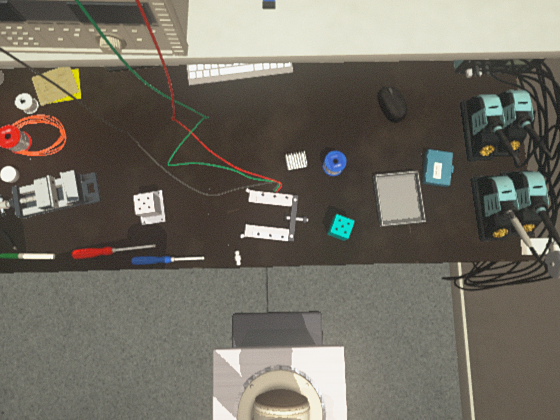

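View pics/side0.png

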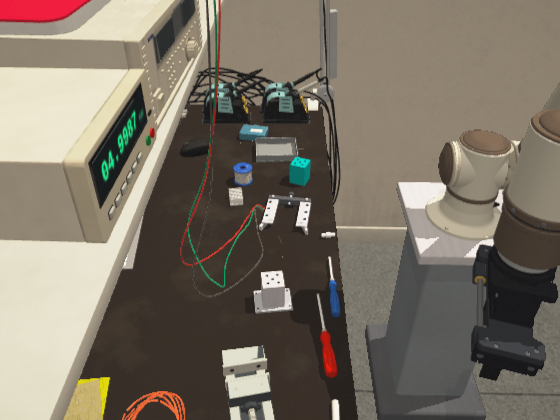

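Top view: a plain aluminium can on its plate at about (148,206), the jig at (270,216) with its mouth to the left (+y), the tray at (400,198), the heatsink at (296,160), the spool at (335,162) and the adapter at (238,257). The can candidates are the plain one at (148,206) and the turquoise one at (341,226). The plain one fits: it is aluminium and has a plate under it. I'll confirm that in an enlarged crop.

Run:
```python
from h import *
c=load("top")["pixels"][:,:,::-1]; s=load("side")["pixels"][:,:,::-1]
a=cv2.resize(c[180:270,125:315],None,fx=4.2,fy=4.2,interpolation=cv2.INTER_CUBIC)[:, :798]
b=cv2.resize(s[185:325,220:345],None,fx=1.57,fy=1.57,interpolation=cv2.INTER_CUBIC)
o=np.zeros((600,798,3),np.uint8); o[:a.shape[0],:a.shape[1]]=a
o[a.shape[0]:a.shape[0]+b.shape[0],:b.shape[1]]=b[:600-a.shape[0]]
cv2.imwrite("pics/crop0.png",o)
```

```text
(no output)
```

View pics/crop0.png

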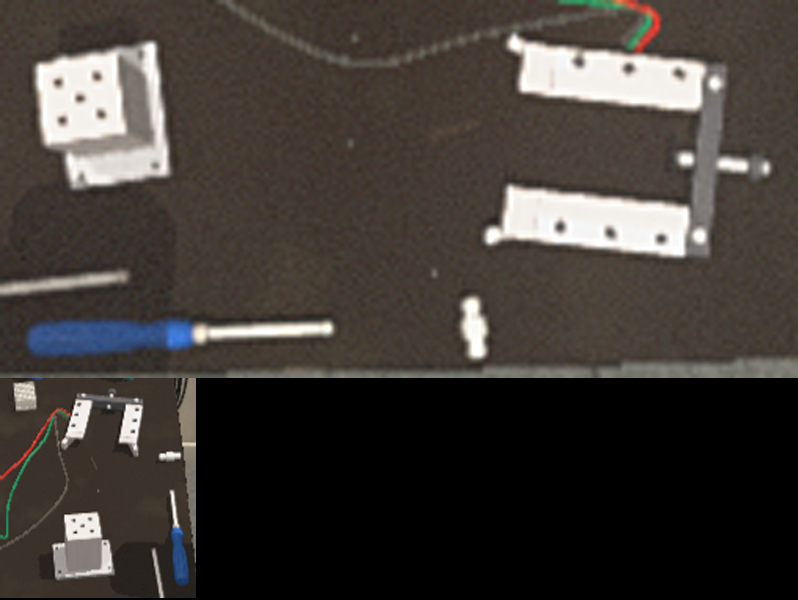

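The crop confirms the plain can with its plate at (148,206). The plate's long side runs across the jig axis, as insertion needs. The jig's mouth faces it. Measuring now.

```bash
cat > m.py <<'E'
from h import *
def blobs(n,box,thr,S=4,amin=60):
    c=load(n); x0,y0,x1,y1=box
    g=c["pixels"].min(2)[y0:y1,x0:x1]
    g=cv2.resize(g,None,fx=S,fy=S,interpolation=cv2.INTER_CUBIC)
    k,_=cv2.findContours((g>thr).astype(np.uint8),cv2.RETR_EXTERNAL,cv2.CHAIN_APPROX_NONE)
    out=[((q[:,0,:]+.5)/S-.5+[x0,y0]) for q in k if cv2.contourArea(q)>amin*S*S]
    return c,out
def rect(c,pts,z):
    P=ray(c,pts,z)[:,:2]*1000
    (a,b),(w,h),t=cv2.minAreaRect(P.astype(np.float32))
    return np.round([a,b,w,h,t],1)
E
python3 - <<'E'
from m import *
for n,box in(("top",(125,180,175,235)),("side",(245,265,300,320))):
  for thr in(110,150,190,215):
    c,o=blobs(n,box,thr)
    for p in o: print(n,thr,"z68",rect(c,p,.068),"z6",rect(c,p,.006), p.min(0).round(1),p.max(0).round(1))
for n,box in(("top",(238,180,310,250)),("side",(255,190,318,235))):
  for thr in(120,180):
    c,o=blobs(n,box,thr)
    for p in o: print(n,thr,"z15",rect(c,p,.015),p.min(0).round(1),p.max(0).round(1))
for thr in (90,130):
    c,o=blobs("top",(365,160,435,235),thr)
    for p in o: print("tray",rect(c,p,.024),rect(c,p,.003),p.min(0),p.max(0))
E
```

```text
top 110 z68 [489.9 298.   78.7  70.8   7.8] z6 [500.  316.8  83.7  75.3   7.8] [132.9 189.4] [164.9 224.4]
top 150 z68 [490.  298.   77.3  69.6   7.9] z6 [500.1 316.7  82.2  74.    7.9] [133.1 189.6] [164.6 223.9]
top 190 z68 [501.1 310.4  48.1  46.7   6.6] z6 [511.9 329.9  51.1  49.7   6.6] [133.4 191.9] [154.4 213.6]
top 190 z68 [490.9 292.   76.3  56.    7.2] z6 [501.  310.4  81.1  59.6   7.2] [140.6 189.9] [164.1 223.1]
top 215 z68 [501.1 310.6  47.   45.4   7.6] z6 [511.9 330.2  50.   48.3   7.6] [133.6 192.4] [154.1 213.4]
top 215 z68 [490.9 292.2  75.1  55.5   7.4] z6 [501.  310.6  79.9  59.    7.4] [140.6 190.1] [163.9 222.9]
side 110 z68 [501.4 347.9  74.5 111.9   7.6] z6 [503.5 289.2  80.7 121.1   7.6] [252.9 270.1] [291.9 312.6]
side 150 z68 [498.  373.1  73.3  57.2   7.7] z6 [499.8 316.5  79.4  61.9   7.7] [253.1 287.9] [290.9 311.4]
side 150 z68 [500.4 316.6  47.   48.9   8.2] z6 [502.4 255.3  50.9  52.9   8.2] [260.6 270.4] [284.1 288.4]
side 190 z68 [474.1 378.4  70.2  35.7  59.4] z6 [473.9 322.3  76.   38.6  59.4] [267.9 288.1] [290.6 309.9]
side 190 z68 [500.3 316.2 
[... 414 characters left out ...]
z15 [516.5  13.8 119.4  33.   79.8] [245.9 187.9] [292.4 205.4]
side 120 z15 [429.6  36.8 135.3  32.6  84.4] [295.4 200.9] [310.4 233.6]
side 120 z15 [517.   25.3 136.2  32.6  80.8] [258.9 197.9] [278.1 229.1]
side 180 z15 [429.1  31.4 119.8  29.5  83.8] [295.9 201.6] [309.9 230.1]
side 180 z15 [514.8  12.  104.   28.4  82.5] [261.9 198.6] [277.6 222.4]
tray [ 507.4 -313.7  134.   115.9    3.8] [ 511.  -320.3  136.8  118.3    3.8] [375.125 170.375] [425.625 226.125]
tray [ 574.4 -396.4   22.8   60.6   85.3] [ 579.4 -404.7   23.3   61.8   85.3] [425.375 159.625] [434.375 182.875]
tray [ 504.5 -310.4  126.    99.9    4. ] [ 508.1 -316.9  128.6  102.     4. ] [375.375 173.875] [419.875 225.375]
```

Run:
```python
from m import *
def edge(P,y0,y1,side):
    out=[]
    for y in np.arange(y0,y1,3):
        q=P[abs(P[:,1]-y)<1.5]
        if len(q): out.append([q[:,0].min() if side<0 else q[:,0].max(),y])
    o=np.array(out); k=np.polyfit(o[:,1],o[:,0],1); res=o[:,0]-np.polyval(k,o[:,1])
    g=abs(res)<1.5; k=np.polyfit(o[g,1],o[g,0],1); return k,res.std()
for n,box in(("top",(238,180,310,250)),("side",(255,190,318,235))):
    c,o=blobs(n,box,120)
    ks=[]
    for p in o:
        P=ray(c,p,.015)[:,:2]*1000; up=P[:,0].mean()>472
        for inner in(1,0):
            s=(-1 if up else 1)*(1 if inner else -1)
            k,e=edge(P,-20,45,s); print(n,"up" if up else "lo","in" if inner else "out",np.degrees(np.arctan(k[0])).round(2),"x@y0",k[1].round(1),"x@y50",np.polyval(k,50).round(1),e.round(2), "y range",P[:,1].min().round(1),P[:,1].max().round(1))
# dark bar
c=load("top");g=c["pixels"].astype(int)
for row in range(196,236,4): print(row,[int(v) for v in g[row,276:304].mean(1)])
```

```text
top lo in 7.26 x@y0 441.9 x@y50 448.3 0.35 y range -45.1 86.8
top lo out 7.78 x@y0 410.6 x@y50 417.4 0.29 y range -45.1 86.8
top up in 7.42 x@y0 498.9 x@y50 505.5 0.29 y range -48.0 71.7
top up out 7.29 x@y0 530.1 x@y50 536.5 0.37 y range -48.0 71.7
side lo in 7.42 x@y0 439.7 x@y50 446.2 0.32 y range -31.2 105.6
side lo out 7.57 x@y0 410.3 x@y50 416.9 0.32 y range -31.2 105.6
side up in 7.68 x@y0 498.3 x@y50 505.1 0.3 y range -42.5 91.2
side up out 7.67 x@y0 527.9 x@y50 534.7 0.28 y range -42.5 91.2
196 [199, 239, 239, 239, 240, 239, 240, 242, 243, 197, 140, 202, 238, 246, 248, 249, 220, 126, 115, 121, 114, 119, 74, 64, 66, 67, 62, 63]
200 [240, 240, 240, 240, 240, 239, 239, 239, 240, 241, 242, 241, 242, 240, 244, 247, 114, 134, 236, 246, 192, 118, 68, 61, 67, 68, 64, 63]
204 [238, 235, 236, 238, 235, 241, 245, 244, 248, 249, 247, 248, 246, 247, 250, 243, 132, 113, 117, 116, 115, 76, 60, 65, 73, 64, 69, 65]
208 [68, 70, 65, 66, 65, 66, 62, 62, 67, 66, 68, 64, 68, 58, 55, 72, 124, 122, 119, 116, 116, 64, 56, 71, 67, 62, 64, 60]
212 [70, 56, 65, 69, 71, 61, 68, 66, 64, 60, 72, 73, 69, 61, 66, 113, 121, 118, 120, 119, 98, 67, 59, 66, 67, 64, 64, 68]
216 [74, 67, 69, 65, 63, 69, 68, 60, 63, 78, 111, 162, 163, 147, 88, 120, 119, 117, 116, 115, 69, 60, 62, 55, 59, 54, 50, 58]
220 [67, 68, 67, 65, 64, 68, 71, 56, 55, 65, 58, 67, 60, 63, 87, 120, 123, 120, 119, 117, 126, 139, 151, 188, 192, 204, 195, 99]
224 [73, 70, 67, 72, 71, 64, 63, 67, 66, 74, 68, 66, 55, 65, 126, 128, 123, 122, 117, 76, 61, 63, 67, 67, 67, 64, 70, 62]
228 [219, 201, 199, 208, 205, 202, 198, 153, 140, 126, 90, 75, 75, 76, 127, 121, 123, 123, 115, 70, 63, 63, 66, 62, 67, 62, 67, 63]
232 [240, 239, 239, 239, 237, 238, 239, 238, 238, 238, 239, 244, 250, 136, 111, 118, 119, 119, 90, 59, 65, 62, 61, 61, 66, 63, 68, 65]
```

```bash
cat > go.py <<'E'
import sys; from h import *
# go.py x y z(mm) toolx_yaw(deg): shift in tool axes from the measured pose
def go(x,y,z,yaw):
    s=r.sense(); R=s["ee_rot"]; p=s["tcp_pos"]*1000
    d=R.T@(np.array([x,y,z])-p); a=np.radians(yaw)
    T=np.array([[np.cos(a),np.sin(a),0],[np.sin(a),-np.cos(a),0],[0,0,-1]]).T
    T=np.array([[np.cos(a),np.sin(a),0],[np.sin(a),-np.cos(a),0],[0,0,-1]])
    rv=cv2.Rodrigues(R.T@T)[0].ravel()
    print("t",round(s["time_s"],2),"tcp",p.round(1),"yaw",np.degrees(np.arctan2(R[1,0],R[0,0])).round(1),"F",s["wrist_force"].round(1),"M",s["moment"].round(2),"w",round(float(s["gripper_width"])*87,1),s["gripper_force"])
    print("shift",d.round(1),"turn",rv.round(3))
if len(sys.argv)>4: go(*map(float,sys.argv[1:5]))
E
python3 go.py 500.5 313 160 -82.6
python3 - <<'E'
from h import *
c=load("top"); print(ray(c,[[290.4,212],[289.6,224]],.018)*1000)
E
```

```text
t 0.1 tcp [182.6 597.2 232.5] yaw -17.0 F [-0.4 -0.2 -0.8] M [-0.04  0.02  0.01] w 87.1 0.0
shift [387.1 178.6  72.9] turn [ 2.000e-03 -1.000e-03  1.145e+00]
[[478.37701987 -40.37312939  18.        ]
 [448.2318849  -37.50763658  18.        ]]
```

Request:
{"method": "servo_tool", "body": {
  "commands": [
    [[0,45,21,0,0,0,0.14],[0,90,42,0,0,0,0.28],[0,135,63,0,0,0,0.42],[0,180,84,0,0,0,0.56],[0,225,105,0,0,0,0.7]]
  ]
}}

```text
time_s: 0.6
tcp_pos: [0.3681, 0.4298, 0.2332]
ee_rot: [[0.539, -0.843, -0.0], [-0.843, -0.539, -0.001], [0.0, 0.001, -1.0]]
wrist_force: [1.5, 0.6, 0.4]
gripper_width: 1.005
gripper_force: 0.0
```

```bash
python3 go.py 500.5 313 130 -82.6
```

```text
t 0.6 tcp [368.1 429.8 233.2] yaw -57.4 F [1.5 0.6 0.4] M [ 0.19 -0.13  0.03] w 87.4 0.0
shift [169.7 -48.7 103.2] turn [ 0.001 -0.     0.44 ]
```

Request:
{"method": "servo_tool", "body": {
  "commands": [
    [[0,34,-10,20,0,0,0.09],[0,68,-20,40,0,0,0.18],[0,102,-30,60,0,0,0.27],[0,136,-39,80,0,0,0.36],[0,170,-49,103,0,0,0.44]]
  ]
}}

```text
time_s: 1.1
tcp_pos: [0.5016, 0.3142, 0.1298]
ee_rot: [[0.13, -0.991, 0.0], [-0.991, -0.13, 0.0], [-0.0, -0.0, -1.0]]
wrist_force: [0.6, -0.6, 0.3]
gripper_width: 1.001
gripper_force: 0.0
```

```bash
python3 go.py 500.5 313 46 -82.6
python3 - <<'E'
from h import *
for n in("top","side"): cap(n,f"/tmp/{n}1.png")
a=cv2.imread("/tmp/top1.png")[150:260,100:210];b=cv2.imread("/tmp/side1.png")[210:330,220:340]
cv2.imwrite("pics/a1.png",np.hstack([cv2.resize(a,(395,395)),cv2.resize(b,(395,395))]))
E
```

```text
t 1.1 tcp [501.6 314.2 129.8] yaw -82.5 F [ 0.6 -0.6  0.3] M [ 0.15 -0.09  0.01] w 87.1 0.0
shift [ 1.1  1.2 83.8] turn [-0.     0.     0.002]
```

View pics/a1.png

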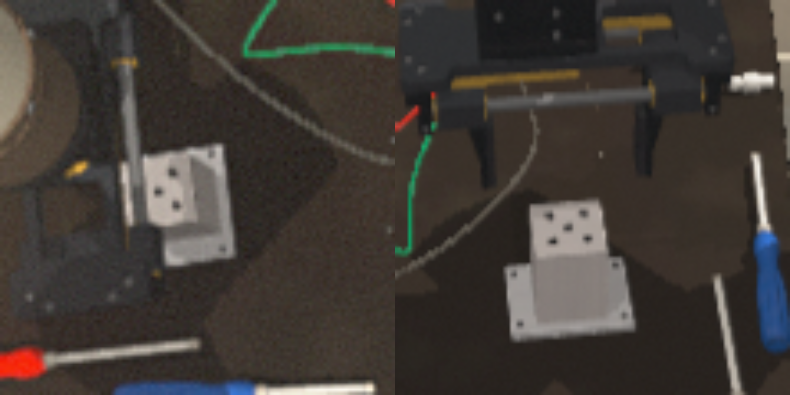

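The side half (right) shows the open fingertips at about x 488 and 642, and the can top centred at 568, so the fingers are astride the can. Descending and closing.

Request:
{"method": "servo_tool", "body": {
  "commands": [
    [[0,1,1,30,0,0,0],[0,1,1,55,0,0,0],[0,1,1,75,0,0,0],[0,1,1,84,0,0,0],[0,1,1,84,0,0,0]]
  ]
}}

```text
time_s: 1.7
tcp_pos: [0.4991, 0.314, 0.0455]
ee_rot: [[0.134, -0.991, -0.002], [-0.991, -0.134, -0.002], [0.002, 0.002, -1.0]]
wrist_force: [0.4, -1.1, 0.1]
gripper_width: 0.999
gripper_force: 0.0
```

Request:
{"method": "servo_tool", "body": {
  "commands": [
    [[0.3,0,0,0,0,0,0],[0.5,0,0,0,0,0,0],[0.7,0,0,0,0,0,0],[0.8,0,0,0,0,0,0],[0.8,0,0,0,0,0,0]]
  ]
}}

```text
time_s: 2.2
tcp_pos: [0.5, 0.3143, 0.047]
ee_rot: [[0.134, -0.991, 0.001], [-0.991, -0.134, 0.001], [-0.001, -0.001, -1.0]]
wrist_force: [-0.7, 0.2, -0.7]
gripper_width: 0.631
gripper_force: 0.0
```

Request:
{"method": "servo_tool", "body": {
  "commands": [
    [[0.8,0,0,0,0,0,0],[0.8,0,0,0,0,0,0],[0.8,0,0,-5,0,0,0],[0.8,0,0,-15,0,0,0],[0.8,0,0,-30,0,0,0]]
  ]
}}

```text
time_s: 2.7
tcp_pos: [0.4988, 0.3132, 0.0758]
ee_rot: [[0.133, -0.991, -0.003], [-0.991, -0.133, -0.003], [0.002, 0.003, -1.0]]
wrist_force: [0.0, 0.8, -4.4]
gripper_width: 0.525
gripper_force: 30.0
```

```bash
python3 go.py 484 117 76 -97.5
```

```text
t 2.7 tcp [498.8 313.2  75.8] yaw -82.4 F [ 0.   0.8 -4.4] M [ 0.16 -0.02  0.02] w 45.7 29.9970803107135
shift [192.5  40.7   0.3] turn [ 0.003 -0.003  0.264]
```

Request:
{"method": "servo_tool", "body": {
  "commands": [
    [[0.8,30,6,0,0,0,0.04],[0.8,72,15,0,0,0,0.1],[0.8,120,26,0,0,0,0.17],[0.8,165,35,0,0,0,0.23],[0.8,192,41,0,0,0,0.264]]
  ]
}}

```text
time_s: 3.2
tcp_pos: [0.483, 0.1153, 0.0766]
ee_rot: [[-0.134, -0.991, -0.002], [-0.991, 0.134, -0.001], [0.001, 0.002, -1.0]]
wrist_force: [0.4, -1.1, -4.3]
gripper_width: 0.526
gripper_force: 30.0
```

```bash
python3 go.py 484 117 50 -97.5
python3 - <<'E'
from h import *
for n in("top","side"): cap(n,f"/tmp/{n}2.png")
a=cv2.imread("/tmp/top2.png")[160:260,170:310];b=cv2.imread("/tmp/side2.png")[180:290,230:330]
cv2.imwrite("pics/a2.png",np.hstack([cv2.resize(a,(434,310),interpolation=2),cv2.resize(b,(282,310),interpolation=2)]))
E
```

```text
t 3.2 tcp [483.  115.3  76.6] yaw -97.7 F [ 0.4 -1.1 -4.3] M [ 0.04 -0.13 -0.  ] w 45.8 29.997151487041265
shift [-1.9 -0.8 26.6] turn [ 0.002 -0.001 -0.003]
```

View pics/a2.png

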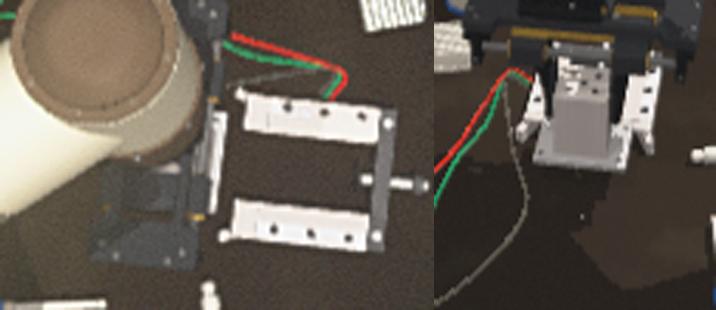

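Request:
{"method": "servo_tool", "body": {
  "commands": [
    [[0.8,0,0,10,0,0,0],[0.8,0,0,20,0,0,0],[0.8,0,0,27,0,0,0],[0.8,0,0,29,0,0,0],[0.8,0,0,29,0,0,0]]
  ]
}}

```text
time_s: 3.8
tcp_pos: [0.4848, 0.119, 0.0471]
ee_rot: [[-0.129, -0.992, -0.001], [-0.992, 0.129, -0.0], [0.0, 0.001, -1.0]]
wrist_force: [0.6, 0.8, -4.3]
gripper_width: 0.527
gripper_force: 30.0
```

```bash
python3 go.py 484 117 46.5 -97.5
cat > side.py <<'E'
from m import *
import sys
c=cap("side",sys.argv[1] if len(sys.argv)>1 else None); g=c["pixels"].astype(int).min(2)
# plate top/near edge: scan along world lines at z=6, jig frame
e=np.array([-.1305,-.9914]); l=np.array([.9914,-.1305]); o=np.array([470.2,6.])
for s in map(float,sys.argv[2:]):
    row=[]
    for t in np.arange(-60,61,1.0):
        X=np.r_[o+e*s+l*t,6]/1000; u=proj(c,X)[0]
        row.append(int(cv2.getRectSubPix(g.astype(np.float32),(1,1),(float(u[0]),float(u[1])))[0,0]))
    row=np.array(row); k=np.where(row>110)[0]-60
    print(s,"bright t:",k.min() if len(k) else None,k.max() if len(k) else None,(k.min()+k.max())/2 if len(k) else None)
E
python3 side.py /tmp/s3.png -150 -145 -140 -135 -130 -125 -120
```

```text
t 3.8 tcp [484.8 119.   47.1] yaw -97.4 F [ 0.6  0.8 -4.3] M [ 0.09 -0.07  0.01] w 45.9 29.996910612098873
shift [2.1 0.5 0.6] turn [ 0.001 -0.     0.002]
-150.0 bright t: -11 -10 -10.5
-145.0 bright t: -41 37 -2.0
-140.0 bright t: -42 38 -2.0
-135.0 bright t: -42 38 -2.0
-130.0 bright t: -42 37 -2.5
-125.0 bright t: -41 38 -1.5
-120.0 bright t: -41 38 -1.5
```

Request:
{"method": "servo_tool", "body": {
  "commands": [
    [[0.8,0,-1,0.5,0,0,0],[0.8,0,-1.5,1,0,0,0],[0.8,0,-1.5,1.5,0,0,0],[0.8,0,-1.5,1.5,0,0,0],[0.8,0,-1.5,1.5,0,0,0]]
  ]
}}

```text
time_s: 4.35
tcp_pos: [0.486, 0.1182, 0.0467]
ee_rot: [[-0.13, -0.992, -0.0], [-0.992, 0.13, -0.0], [0.0, 0.0, -1.0]]
wrist_force: [-4.6, 0.8, 6.1]
gripper_width: 0.527
gripper_force: 30.0
```

```bash
python3 go.py 471 9 46.5 -97.5
```

```text
t 4.35 tcp [486.  118.2  46.7] yaw -97.4 F [-4.6  0.8  6.1] M [0.46 1.52 0.06] w 45.9 29.99397891573608
shift [110.2   0.7   0.2] turn [ 0.    -0.     0.001]
```

Request:
{"method": "servo_tool", "body": {
  "commands": [
    [[0.8,0,0,-1,0,0,0],[0.8,12,0,-1,0,0,0],[0.8,26,0,-1,0,0,0],[0.8,40,0,-1,0,0,0],[0.8,50,0,-1,0,0,0]]
  ]
}}

```text
time_s: 4.85
tcp_pos: [0.4794, 0.0669, 0.0469]
ee_rot: [[-0.131, -0.991, -0.0], [-0.991, 0.131, -0.0], [0.0, 0.0, -1.0]]
wrist_force: [0.6, 0.4, -3.7]
gripper_width: 0.527
gripper_force: 30.0
```

```bash
python3 go.py 471 9 46.5 -97.5; python3 side.py /tmp/s4.png -100 -95 -90 -85 -80 -75
python3 - <<'E'
from h import *
cap("top","/tmp/t4.png")
a=cv2.imread("/tmp/t4.png")[160:260,190:310];b=cv2.imread("/tmp/s4.png")[180:260,240:330]
cv2.imwrite("pics/a4.png",np.hstack([cv2.resize(a,(360,300),interpolation=2),cv2.resize(b,(360,320),interpolation=2)[:300]]))
E
```

```text
t 4.85 tcp [479.4  66.9  46.9] yaw -97.5 F [ 0.6  0.4 -3.7] M [ 0.08 -0.13  0.04] w 45.9 29.997314291540533
shift [58.5  0.7  0.4] turn [ 0. -0. -0.]
-100.0 bright t: None None None
-95.0 bright t: -39 38 -0.5
-90.0 bright t: -40 39 -0.5
-85.0 bright t: -40 39 -0.5
-80.0 bright t: -60 59 -0.5
-75.0 bright t: -60 60 0.0
```

View pics/a4.png

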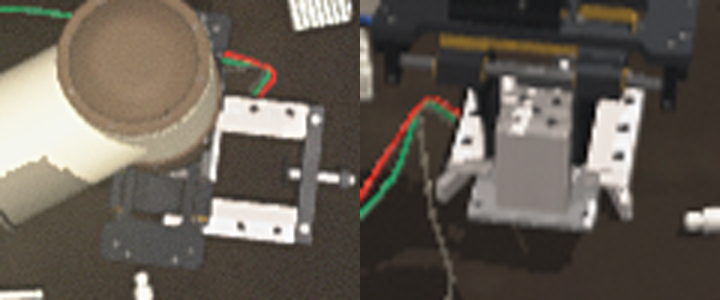

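The side half shows the plate centred between the flared guides, its near corners at about (470,215) and (592,222). On under the lips, then slowly.

Request:
{"method": "servo_tool", "body": {
  "commands": [
    [[0.8,6,0,0,0,0,0],[0.8,14,0,0,0,0,0],[0.8,24,0,0,0,0,0],[0.8,34,0,0,0,0,0],[0.8,40,0,0,0,0,0]]
  ]
}}

```text
time_s: 5.45
tcp_pos: [0.4742, 0.0279, 0.0469]
ee_rot: [[-0.13, -0.991, -0.001], [-0.991, 0.13, -0.0], [0.0, 0.001, -1.0]]
wrist_force: [0.1, -0.1, -5.0]
gripper_width: 0.526
gripper_force: 30.0
```

Request:
{"method": "servo_tool", "body": {
  "commands": [
    [[0.8,1,0,0,0,0,0],[0.8,3,0,0,0,0,0],[0.8,5,0,0,0,0,0],[0.8,7,0,0,0,0,0],[0.8,8,0,0,0,0,0]]
  ]
}}

```text
time_s: 5.95
tcp_pos: [0.4736, 0.021, 0.047]
ee_rot: [[-0.13, -0.992, -0.0], [-0.992, 0.13, 0.0], [-0.0, 0.0, -1.0]]
wrist_force: [0.5, -0.1, -3.9]
gripper_width: 0.528
gripper_force: 30.0
```

```bash
python3 go.py 471 9 46.5 -97.5; python3 side.py /tmp/s4.png -60 -55 -50 -45 -40
python3 - <<'E'
from h import *
cap("top","/tmp/t5.png")
a=cv2.imread("/tmp/t5.png")[170:250,220:310];b=cv2.imread("/tmp/s4.png")[180:240,250:320]
cv2.imwrite("pics/a5.png",np.hstack([cv2.resize(a,(360,320),interpolation=2),cv2.resize(b,(373,320),interpolation=2)]))
E
```

```text
t 5.95 tcp [473.6  21.   47. ] yaw -97.4 F [ 0.5 -0.1 -3.9] M [ 0.1  -0.03  0.03] w 45.9 29.997038065921515
shift [12.3  1.   0.5] turn [0.    0.    0.001]
-60.0 bright t: -60 60 0.0
-55.0 bright t: -58 59 0.5
-50.0 bright t: -58 59 0.5
-45.0 bright t: -58 59 0.5
-40.0 bright t: -58 59 0.5
```

View pics/a5.png

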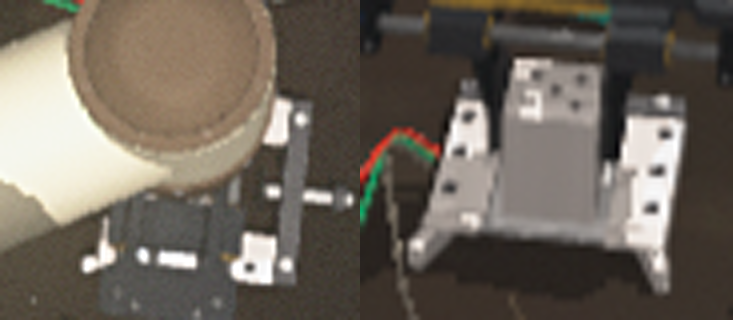

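Run:
```python
from h import *
c=load("top")
e=np.array([-.1305,-.9914])
for uv,z in(([290.2,216],.018),([284.5,217],.0115),([285.5,217],.0115)):
    p=ray(c,[uv],z)[0]*1000; print(p, (p[:2]-[470.2,6])@e)
```

```text
[468.29478794 -39.5816904   18.        ] 45.43831803686894
[466.95870309 -25.45601564  11.5       ] 31.608483151157127
[466.9006433  -27.96915822  11.5       ] 34.10758951105629
```

Request:
{"method": "servo_tool", "body": {
  "commands": [
    [[0.8,0.8,0,0,0,0,0],[0.8,1.6,0,0,0,0,0],[0.8,2.4,0,0,0,0,0],[0.8,3.2,0,0,0,0,0],[0.8,4,0,0,0,0,0]]
  ]
}}

```text
time_s: 6.55
tcp_pos: [0.4731, 0.017, 0.0471]
ee_rot: [[-0.13, -0.992, 0.0], [-0.992, 0.13, 0.0], [-0.0, -0.0, -1.0]]
wrist_force: [0.6, -0.0, -4.9]
gripper_width: 0.525
gripper_force: 30.0
```

Request:
{"method": "servo_tool", "body": {
  "commands": [
    [[0.8,0.8,0,0,0,0,0],[0.8,1.6,0,0,0,0,0],[0.8,2.4,0,0,0,0,0],[0.8,3.2,0,0,0,0,0],[0.8,3.5,0,0,0,0,0]]
  ]
}}

```text
time_s: 7.05
tcp_pos: [0.4726, 0.0135, 0.047]
ee_rot: [[-0.13, -0.992, -0.0], [-0.992, 0.13, -0.0], [0.0, 0.0, -1.0]]
wrist_force: [-0.7, 0.1, -4.1]
gripper_width: 0.529
gripper_force: 30.0
```

Request:
{"method": "servo_tool", "body": {
  "commands": [
    [[0.8,0.4,0,0,0,0,0],[0.8,0.8,0,0,0,0,0],[0.8,1.2,0,0,0,0,0],[0.8,1.6,0,0,0,0,0],[0.8,2,0,0,0,0,0]]
  ]
}}

```text
time_s: 7.55
tcp_pos: [0.4724, 0.0116, 0.0471]
ee_rot: [[-0.13, -0.992, -0.0], [-0.992, 0.13, -0.0], [0.0, 0.0, -1.0]]
wrist_force: [0.4, 0.2, -5.1]
gripper_width: 0.528
gripper_force: 30.0
```

Request:
{"method": "servo_tool", "body": {
  "commands": [
    [[0.8,0.4,0,0,0,0,0],[0.8,0.8,0,0,0,0,0],[0.8,1.2,0,0,0,0,0],[0.8,1.6,0,0,0,0,0],[0.8,2,0,0,0,0,0]]
  ]
}}

```text
time_s: 8.05
tcp_pos: [0.4721, 0.0096, 0.0471]
ee_rot: [[-0.13, -0.992, -0.0], [-0.992, 0.13, -0.0], [0.0, 0.0, -1.0]]
wrist_force: [-0.6, 0.1, -3.7]
gripper_width: 0.53
gripper_force: 30.0
```

Request:
{"method": "servo_tool", "body": {
  "commands": [
    [[0.8,0.4,0,0,0,0,0],[0.8,0.8,0,0,0,0,0],[0.8,1.2,0,0,0,0,0],[0.8,1.5,0,0,0,0,0],[0.8,1.5,0,0,0,0,0]]
  ]
}}

```text
time_s: 8.55
tcp_pos: [0.4719, 0.0081, 0.0471]
ee_rot: [[-0.13, -0.992, 0.0], [-0.992, 0.13, -0.0], [0.0, -0.0, -1.0]]
wrist_force: [0.6, 1.0, -3.9]
gripper_width: 0.526
gripper_force: 30.0
```

Request:
{"method": "servo_tool", "body": {
  "commands": [
    [[0.8,0.3,0,0,0,0,0],[0.8,0.6,0,0,0,0,0],[0.8,0.9,0,0,0,0,0],[0.8,1.2,0,0,0,0,0],[0.8,1.2,0,0,0,0,0]]
  ]
}}

```text
time_s: 9.05
tcp_pos: [0.4718, 0.0071, 0.0471]
ee_rot: [[-0.13, -0.992, 0.0], [-0.992, 0.13, 0.0], [-0.0, -0.0, -1.0]]
wrist_force: [-0.2, 1.2, -4.5]
gripper_width: 0.528
gripper_force: 30.0
```

Request:
{"method": "servo_tool", "body": {
  "commands": [
    [[0.8,0.3,0,0,0,0,0],[0.8,0.6,0,0,0,0,0],[0.8,0.9,0,0,0,0,0],[0.8,1.2,0,0,0,0,0],[0.8,1.2,0,0,0,0,0]]
  ]
}}

```text
time_s: 9.55
tcp_pos: [0.4718, 0.0061, 0.0471]
ee_rot: [[-0.13, -0.992, 0.001], [-0.992, 0.13, 0.001], [-0.001, -0.0, -1.0]]
wrist_force: [-0.4, 4.0, -3.3]
gripper_width: 0.528
gripper_force: 30.0
```

Request:
{"method": "servo_tool", "body": {
  "commands": [
    [[0.8,0.2,0,0,0,0,0],[0.8,0.4,0,0,0,0,0],[0.8,0.6,0,0,0,0,0],[0.8,0.8,0,0,0,0,0],[0.8,0.8,0,0,0,0,0]]
  ]
}}

```text
time_s: 10.05
tcp_pos: [0.472, 0.0058, 0.0473]
ee_rot: [[-0.13, -0.992, 0.001], [-0.992, 0.13, 0.001], [-0.001, -0.001, -1.0]]
wrist_force: [-1.6, 7.6, -2.3]
gripper_width: 0.524
gripper_force: 30.0
```

```bash
python3 go.py 471 9 46.5 -97.5; python3 side.py /tmp/s6.png -60
python3 - <<'E'
from h import *
b=cv2.imread("/tmp/s6.png")[180:240,250:320]
cap("top","/tmp/t6.png");a=cv2.imread("/tmp/t6.png")[170:250,220:310]
cv2.imwrite("pics/a6.png",np.hstack([cv2.resize(a,(360,320),interpolation=2),cv2.resize(b,(373,320),interpolation=2)]))
E
```

```text
t 10.05 tcp [472.    5.8  47.3] yaw -97.5 F [-1.6  7.6 -2.3] M [ 2.48  0.51 -0.07] w 45.6 29.99446565983817
shift [-3.   1.4  0.8] turn [-0.001  0.001  0.001]
-60.0 bright t: -60 60 0.0
```

View pics/a6.png

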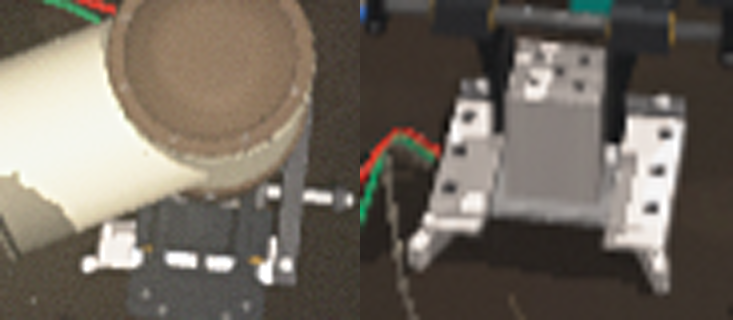

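Wrist force along the jig axis rose from 1 to 4 to 7.6 N over 2 mm, where the top view put the pad face (plate centre near +2 mm). The side half shows the plate under both lips. That is contact, so I'll ease the push and pull straight up.

Request:
{"method": "servo_tool", "body": {
  "commands": [
    [[0.8,-0.4,0,0.4,0,0,0],[0.8,-0.4,0,0,0,0,0],[0.8,-0.4,0,-3,0,0,0],[0.8,-0.4,0,-6,0,0,0],[0.8,-0.4,0,-9,0,0,0]]
  ]
}}

```text
time_s: 10.65
tcp_pos: [0.4714, 0.0055, 0.0557]
ee_rot: [[-0.13, -0.992, -0.001], [-0.992, 0.13, 0.0], [-0.0, 0.001, -1.0]]
wrist_force: [0.4, 6.5, -8.1]
gripper_width: 0.527
gripper_force: 30.0
```

Request:
{"method": "servo_tool", "body": {
  "commands": [
    [[0.8,0,0,-3,0,0,0],[0.8,0,0,-6,0,0,0],[0.8,0,0,-9,0,0,0],[0.8,0,0,-12,0,0,0],[0.8,0,0,-15,0,0,0]]
  ]
}}

```text
time_s: 11.15
tcp_pos: [0.4716, 0.0054, 0.0714]
ee_rot: [[-0.13, -0.992, 0.0], [-0.992, 0.13, 0.0], [-0.0, -0.0, -1.0]]
wrist_force: [0.5, 4.5, -7.7]
gripper_width: 0.526
gripper_force: 30.0
```

Request:
{"method": "servo_tool", "body": {
  "commands": [
    [[0.8,0,0,-4,0,0,0],[0.8,0,0,-8,0,0,0],[0.8,0,0,-11,0,0,0],[0.8,0,0,-14,0,0,0],[0.8,0,0,-17,0,0,0]]
  ]
}}

```text
time_s: 11.65
tcp_pos: [0.4717, 0.005, 0.0887]
ee_rot: [[-0.13, -0.992, 0.0], [-0.992, 0.13, -0.0], [0.0, -0.0, -1.0]]
wrist_force: [-0.7, 0.6, -0.2]
gripper_width: 0.524
gripper_force: 30.0
```

Request:
{"method": "servo_tool", "body": {
  "commands": [
    [[0.8,0,0,-4,0,0,0],[0.8,0,0,-10,0,0,0],[0.8,0,0,-18,0,0,0],[0.8,0,0,-28,0,0,0],[0.8,0,0,-40,0,0,0]]
  ]
}}

```text
time_s: 12.15
tcp_pos: [0.4714, 0.0053, 0.1289]
ee_rot: [[-0.13, -0.992, -0.0], [-0.992, 0.13, -0.0], [0.0, 0.0, -1.0]]
wrist_force: [0.7, -0.1, -1.4]
gripper_width: 0.526
gripper_force: 30.0
```

```bash
python3 go.py 471.5 5.4 160 -97.5
python3 - <<'E'
from h import *
cap("side","/tmp/s7.png")
b=cv2.imread("/tmp/s7.png")[140:240,240:340]
cv2.imwrite("pics/a7.png",cv2.resize(b,(500,500),interpolation=2))
E
```

```text
t 12.15 tcp [471.4   5.3 128.9] yaw -97.4 F [ 0.7 -0.1 -1.4] M [ 0.1  -0.08  0.  ] w 45.8 29.997010950464755
shift [ -0.1  -0.  -31.1] turn [ 0.    -0.     0.001]
```

View pics/a7.png

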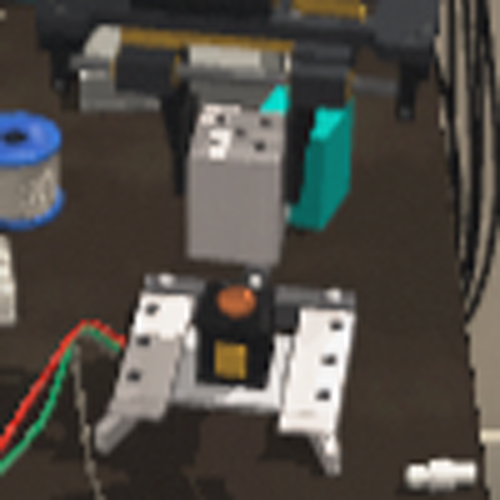

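The picture shows the bare black former standing in the jig at about (235,340) with its plate under the lips, and the empty can held above it. Moving the can over the turquoise one, high enough to clear it, to the tray.

```bash
python3 go.py 506 -312 160 -86
python3 - <<'E'
from m import *
c=cap("side")
g=c["pixels"].astype(int); print(proj(c,[[.506,-.312,.024],[.571,-.257,.024],[.441,-.257,.024],[.571,-.367,.024],[.441,-.367,.024]]).round(1))
for thr in (100,130,160):
    k=blobs("side",(245,130,305,165),thr)[1]
    for p in k: print(thr,rect(c,p,.024),p.min(0),p.max(0))
E
```

```text
t 12.2 tcp [473.    5.6 131. ] yaw -97.4 F [ 0.6 -0.  -0. ] M [ 0.13 -0.23  0.03] w 46.0 29.99746173620224
shift [310.6 -73.8 -29. ] turn [-0.004  0.001 -0.199]
[[276.4 145.3]
 [254.8 154. ]
 [297.2 154.6]
 [256.8 136.4]
 [296.9 137. ]]
100 [ 472.1 -214.5   51.6   28.2    1.6] [278.375 159.375] [295.625 164.375]
100 [ 473.9 -277.4   33.4   66.7   76.9] [276.875 147.875] [296.125 154.875]
```

Request:
{"method": "servo_tool", "body": {
  "commands": [
    [[0.8,20,0,-20,0,0,-0.02],[0.8,60,-12,-31,0,0,-0.06],[0.8,105,-25,-31,0,0,-0.1],[0.8,150,-38,-31,0,0,-0.15],[0.8,190,-48,-31,0,0,-0.2]]
  ]
}}

```text
time_s: 12.75
tcp_pos: [0.4946, -0.1912, 0.1591]
ee_rot: [[0.072, -0.997, 0.0], [-0.997, -0.072, -0.0], [0.0, -0.0, -1.0]]
wrist_force: [0.7, -0.9, -0.8]
gripper_width: 0.523
gripper_force: 30.0
```

```bash
python3 go.py 506 -312 120 -86
```

```text
t 12.75 tcp [ 494.6 -191.2  159.1] yaw -85.9 F [ 0.7 -0.9 -0.8] M [ 0.17 -0.16  0.02] w 45.5 29.999492992646992
shift [121.4  -2.7  39.1] turn [-0.    -0.     0.002]
```

Request:
{"method": "servo_tool", "body": {
  "commands": [
    [[0.8,35,-1,0,0,0,0],[0.8,70,-2,0,0,0,0],[0.8,100,-3,10,0,0,0],[0.8,117,-3,25,0,0,0],[0.8,121,-3,39,0,0,0]]
  ]
}}

```text
time_s: 13.25
tcp_pos: [0.5056, -0.3114, 0.1189]
ee_rot: [[0.067, -0.998, -0.0], [-0.998, -0.067, 0.0], [-0.0, 0.0, -1.0]]
wrist_force: [-0.0, 1.2, -1.4]
gripper_width: 0.529
gripper_force: 30.0
```

```bash
python3 go.py 506 -312 50 -86
python3 - <<'E'
from h import *
cap("side","/tmp/s8.png");cap("top","/tmp/t8.png")
a=cv2.imread("/tmp/t8.png")[140:250,350:460];b=cv2.imread("/tmp/s8.png")[90:190,230:330]
cv2.imwrite("pics/a8.png",np.hstack([cv2.resize(a,(390,390),interpolation=2),cv2.resize(b,(390,390),interpolation=2)]))
E
```

```text
t 13.25 tcp [ 505.6 -311.4  118.9] yaw -86.1 F [-0.   1.2 -1.4] M [ 0.15 -0.03  0.03] w 46.0 29.997069232631475
shift [ 0.6 -0.3 68.9] turn [ 0.     0.    -0.002]
```

View pics/a8.png

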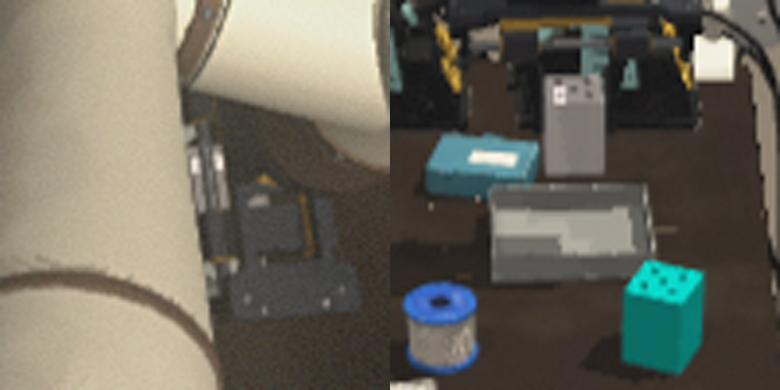

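The side half shows the can at (573,125), centred across the tray (490 to 655). Lowering.

Request:
{"method": "servo_tool", "body": {
  "commands": [
    [[0.8,0,0,25,0,0,0],[0.8,0,0,45,0,0,0],[0.8,0,0,60,0,0,0],[0.8,0,0,68,0,0,0],[0.8,0,0,71,0,0,0]]
  ]
}}

```text
time_s: 13.85
tcp_pos: [0.506, -0.3089, 0.0488]
ee_rot: [[0.071, -0.997, -0.001], [-0.997, -0.071, 0.0], [-0.0, 0.001, -1.0]]
wrist_force: [0.2, -0.4, -1.9]
gripper_width: 0.53
gripper_force: 30.0
```

Request:
{"method": "servo_tool", "body": {
  "commands": [
    [[0.8,0,0,1,0,0,0],[0.8,0,0,2,0,0,0],[0.8,0,0,2.5,0,0,0],[0.8,0,0,3,0,0,0],[0.8,0,0,3,0,0,0]]
  ]
}}

```text
time_s: 14.35
tcp_pos: [0.5061, -0.3098, 0.0463]
ee_rot: [[0.07, -0.998, 0.0], [-0.998, -0.07, -0.0], [0.0, -0.0, -1.0]]
wrist_force: [0.6, 0.0, -1.1]
gripper_width: 0.526
gripper_force: 30.0
```

Request:
{"method": "servo_tool", "body": {
  "commands": [
    [[0.8,0,0,0.5,0,0,0],[0.8,0,0,1,0,0,0],[0.8,0,0,1.5,0,0,0],[0.8,0,0,2,0,0,0],[0.8,0,0,2,0,0,0]]
  ]
}}

```text
time_s: 14.85
tcp_pos: [0.5059, -0.3097, 0.0439]
ee_rot: [[0.07, -0.998, -0.0], [-0.998, -0.07, 0.0], [-0.0, 0.0, -1.0]]
wrist_force: [0.3, 0.2, -0.3]
gripper_width: 0.525
gripper_force: 30.0
```

Request:
{"method": "servo_tool", "body": {
  "commands": [
    [[0.8,0,0,0.3,0,0,0],[0.8,0,0,0.5,0,0,0],[0.8,0,0,0.7,0,0,0],[0.8,0,0,0.7,0,0,0],[0.8,0,0,0.7,0,0,0]]
  ]
}}

```text
time_s: 15.35
tcp_pos: [0.506, -0.3098, 0.0438]
ee_rot: [[0.07, -0.998, 0.0], [-0.998, -0.07, -0.0], [0.0, -0.0, -1.0]]
wrist_force: [-0.8, 1.1, 4.6]
gripper_width: 0.522
gripper_force: 30.0
```

Request:
{"method": "servo_tool", "body": {
  "commands": [
    [[0.8,0,0,-0.3,0,0,0],[0.35,0,0,-0.4,0,0,0],[0.2,0,0,-0.4,0,0,0],[0.1,0,0,-0.4,0,0,0],[0.1,0,0,-0.4,0,0,0]]
  ]
}}

```text
time_s: 15.85
tcp_pos: [0.506, -0.3098, 0.0436]
ee_rot: [[0.07, -0.998, 0.0], [-0.998, -0.07, 0.0], [-0.0, -0.0, -1.0]]
wrist_force: [-0.2, 0.3, 0.2]
gripper_width: 0.805
gripper_force: 0.0
```

Request:
{"method": "servo_tool", "body": {
  "commands": [
    [[0.1,0,0,-0.4,0,0,0],[0.1,0,0,-10,0,0,0],[0.1,0,0,-25,0,0,0],[0.1,0,0,-50,0,0,0],[0.1,0,0,-80,0,0,0]]
  ]
}}

```text
time_s: 16.35
tcp_pos: [0.5054, -0.3095, 0.1244]
ee_rot: [[0.07, -0.998, -0.002], [-0.998, -0.07, 0.001], [-0.001, 0.002, -1.0]]
wrist_force: [1.4, -0.5, -0.2]
gripper_width: 0.902
gripper_force: 0.0
```

Request:
{"method": "servo_tool", "body": {
  "commands": [
    [[0.1,0,0,-30,0,0,0],[0.1,0,0,-60,0,0,0],[0.1,0,0,-80,0,0,0],[0.1,0,0,-80,0,0,0],[0.1,0,0,-80,0,0,0]]
  ]
}}

```text
time_s: 16.85
tcp_pos: [0.5058, -0.3095, 0.2042]
ee_rot: [[0.07, -0.998, 0.001], [-0.998, -0.07, 0.0], [-0.0, -0.001, -1.0]]
wrist_force: [0.4, 0.4, -0.6]
gripper_width: 0.9
gripper_force: 0.0
```

```bash
python3 go.py 506 -312 200 -86
python3 - <<'E'
from h import *
c=cap("side","/tmp/s9.png");t=cap("top","/tmp/t9.png")
a=cv2.imread("/tmp/t9.png")[150:270,215:315];b=cv2.imread("/tmp/s9.png")[110:250,215:355]
cv2.imwrite("pics/a9.png",np.hstack([cv2.resize(a,(333,400),interpolation=2),cv2.resize(b,(400,400),interpolation=2)]))
for x in (29,32,35,38): print(x,proj(t,np.r_[np.array([470.2,6])+x*np.array([-.1305,-.9914]),6]/1000))
E
```

```text
t 16.85 tcp [ 505.8 -309.5  204.2] yaw -86.0 F [ 0.4  0.4 -0.6] M [ 0.1  -0.07 -0.04] w 78.3 0.0
shift [ 2.5 -0.   4.2] turn [-0.001  0.    -0.   ]
29 [[283.3818987 217.5225953]]
32 [[284.56275128 217.64928244]]
35 [[285.74366373 217.77597601]]
38 [[286.92463604 217.902676  ]]
```

View pics/a9.png

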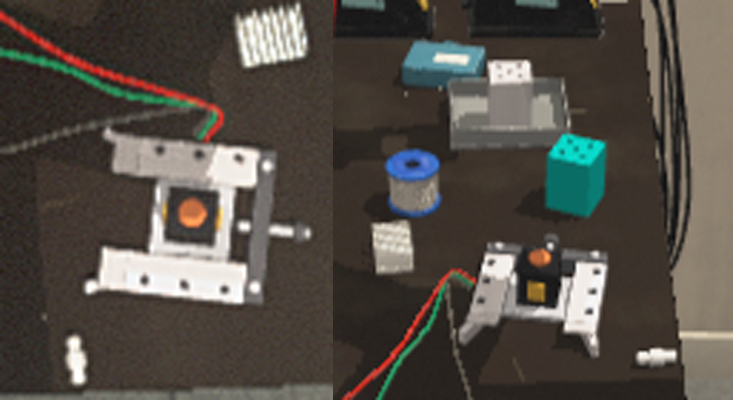

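The can stands upright in the tray, the unit is in the jig and the bystanders are in place. One numerical check of the gap between plate and pad.

Run:
```python
from h import *
g=load("top")["pixels"].astype(int).mean(2)
for r_ in range(210,226,2): print(r_,[int(v) for v in g[r_,278:294]])
```

```text
210 [61, 57, 122, 238, 234, 233, 234, 106, 56, 62, 66, 55, 62, 88, 114, 114]
212 [60, 60, 107, 205, 224, 226, 235, 85, 56, 65, 67, 56, 67, 104, 113, 113]
214 [57, 62, 109, 199, 221, 225, 235, 87, 54, 57, 60, 58, 66, 122, 118, 114]
216 [55, 84, 146, 201, 221, 221, 165, 72, 102, 153, 148, 138, 83, 116, 111, 114]
218 [61, 79, 154, 204, 223, 215, 112, 63, 124, 230, 237, 229, 116, 112, 117, 116]
220 [63, 112, 226, 222, 221, 220, 83, 52, 53, 64, 64, 57, 89, 111, 114, 114]
222 [59, 125, 223, 220, 223, 222, 82, 54, 58, 57, 58, 64, 108, 113, 114, 112]
224 [170, 200, 218, 217, 222, 210, 84, 47, 63, 60, 51, 68, 115, 114, 117, 111]
```

```bash
python3 -c "
from station import r
print(r.finish_job())"
```

```text
the job is handed in; nothing more can be done
None
```

The job is handed in at about 17 s of robot time: the coil unit is under the jig's lips, where I felt it meet the stop pad (up to about 8 N), the can stands upright in the tray, and the heatsink, spool and adapter were not touched. I could not confirm from the pictures that the plate was still touching the pad after the pull.

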